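# Eject a formed splint from its mould and lay it in the tray

### The arm

A 6-joint arm with a two-finger parallel gripper is mounted at the origin on the work surface. World frame = base frame: x ahead of the robot, y to its left, z up, the work surface at z = 0. Lengths are in m, angles in rad, forces in N, time in s.
With the tool pointing down it reaches from about 0.35 to 0.725 m from the base axis. Payload 6 kg.
Tool frame: the origin (TCP) lies between the finger pads; the fingertips stand 22 mm ahead of it and the grasp point (between the pads) lies 3 mm ahead of it; z points along the fingers, y is the line along which they close (so a half turn about z gives the same grasp; the last joint's range is limited). The gripper opens to 85 mm and grips with 20 to 120 N. Pads are 22 mm wide; open, the fingers measure 114 mm over their backs; the gripper's body (76 mm by 85 mm) begins 54 mm behind the grasp point. The pads swing forward as they close: fully open they stand 13 mm farther back than shut.
Start: joints at [1.647, 0.04, 0.085, 0, -1.615, -0.334], TCP at [0.153, 0.58, 0.253] pointing down, gripper open.
Joint ranges: [-2.56, 2.56], [-1.29, 2.01], [-1.08, 1.49], [-3.29, 1.98], [-2.81, -0.18], [-2.99, 2.99]. Speed limits (rad/s): [2.57, 2.57, 3.01, 3.14, 3.14, 3.14].

### API

Orientations are given as a 3x3 rotation matrix whose columns are the frame's x, y, z axes.
In Python, from station import ctrl, camera, get_calibration, workorder gives the robot as it stands.
- The arm moves only by the tool step_arm, never from a script. Its argument "motion" is one flat list of numbers, 7 for each row, row after row: the shift along the tool's x, y, z normalised to -1 to 1, where 1 is 0.05 m, then the turn, a rotation vector about the tool's x, y, z normalised to -1 to 1, where 1 is 10 degrees, then the opening, from -1 (shut) to 1 (fully open). In form: [dx, dy, dz, ax, ay, az, gripper, dx, dy, dz, ax, ay, az, gripper, ...]. A call has 1 to 5 rows; each row shifts and turns the commanded pose from where the row before left it, along the tool's axes as they then stand; what a row does not reach is not made up. A row lasts 1/8 s, in which the tool goes at most 62.5 mm and 10.7 degrees, less where a joint would pass 70% of its speed; a pose out of reach is approached as far as the arm can. A call with a number of a shift or a turn outside -1 to 1 is refused whole. A call with a gripper value outside its range is refused whole. The fingers move at their own pace and stop on an object; the grip force is fixed at half the most. Time passes only in rows, so rows that do not move let the fingers close. It gives the time, the measured TCP pose, the force, the opening and the grip force at its end, in the units of the state.
- ctrl.get_state(): the state, without advancing time (a new reading comes with each control period).
- camera(name): name is "scene" or "top"; returns the picture (400x640x3 uint8, blue, green, red); there is no depth.
- get_calibration(name): a dict with "fx", "fy", "cx", "cy" (pixels), "R" (3x3) and "t" (3): a world point X has camera coordinates R X + t. Camera axes: x right, y down, z forward; pixel columns grow to the right and rows downward; lengths in m; the calibration is good to about 2 mm. A picture is of the moment at which its call begins. get_calibration takes no time and is no camera call.
- workorder.job_done(): hands the job in; it is judged then, once.
The state is a dict: "clock": time; "joint_positions": joint angles; "joint_velocities": joint speeds; "effort": joint torques, N m; "eef_pos": TCP position; "tool_rot": TCP orientation; "wrist_force": force on the tool from outside, world axes, zero at the start; "wrist_torque": the same for the moment, N m; "opening": finger opening in m; "gripper_force": force on a finger pad.
Only numpy, scipy, OpenCV 4.12 (cv2) and the standard library are available. Lean on these libraries where they do the work, as an engineer would, in place of code of your own. Each camera call takes 0.05 s, during which the arm holds its last target. There are 200 camera calls.

### The job

Press the red ejector lever on the aluminium mould right down so that one end of the teal splint comes up, then take that end, lift its heel clear of the groove and draw it out from under the yellow keeper plate without prying it against the plate, and lay it gently, hollow side up and flat, in the empty white tray. Do not drop it, and leave everything else on the bench where it is.

Things in the scene. Friction and masses are not known exactly. Their poses are not given: they have to be found in the camera images.
- mould: Fixed aluminium block 205 x 110 mm, rim 38 mm above the bench, with an open cavity 179 (x) x 52 (y) mm, floor 10 mm above the bench. Origin: centre of the underside. Ejector lever at the -x end (end wall there 32 mm high). At the far end a groove in the floor (mould x = 77 to 89 mm, 7 mm deep) holds the splint's heel, under the yellow keeper plate (x = 44 to 89 mm).
- keeper: Fixed yellow keeper plate of the mould, 45 (x) x 52 (y) x 6 mm, roofing the far end of the cavity over the splint's tongue. Origin: centre of its underside, 28.5 mm above the bench.
- splint: Teal rigid splint, about 130 g: gutter 120 long, 48 wide (y), 28 high, 5 mm walls; its floor runs on at +x as a 55 mm tongue, 42 wide, 175 over all, with an 8 x 42 mm heel 5 mm down at the tip. Origin: middle of the 175 mm underside (above heel); z out of the hollow. Starts rim-flush in the mould, 2 mm end and side play. With the lever end raised, lift 5 to 7 mm to free the heel.
- splint_grip (a point): Point on the splint midway between its two side walls, 15 mm in from the -x (lever) end, 20 mm above its underside; the walls can be pinched here from outside (48 mm across, along splint y) once this end has been raised. Axes as the splint.
- ejector (a joint): Angle of the ejector lever, rad: 0 = at rest with the red pad high, 0.5 = pad pressed down to its stop. It stays where it is left. Its hinge lies along mould y at mould x = -105 mm, 14 mm up; its inner toe, under the splint, lifts the splint's lever end by about 25 mm.
- lever_pad (a point): Centre of the top of the red press pad (30 x 42 mm) on the outer end of the ejector lever, 70 mm out from the hinge and 56 mm above the bench at rest; it sinks about 40 mm when pressed down to its stop.
- tray: Fixed white open tray, 215 (x) x 130 (y) x 16 mm, walls 4 mm. Origin: centre of the underside.
- tray_in (a point): Centre of the tray's inner floor, 4 to 5 mm above the bench; inside 207 x 122 mm. Axes as the tray.
- meter: Purple glucose meter, about 90 x 50 x 18 mm, lying on the notepad. Origin under its middle.
- jar: Amber jar, 54 mm across, 65 mm high. Origin: centre of its underside.
- dish: White bowl, 72 mm across, 30 mm high. Origin: centre of its underside.
- bottle: Blue bottle, 64 mm across, 175 mm high. Origin: centre of its underside.
- syringe_cup: Pink cup of white syringes, 74 mm across, 113 mm high. Origin: centre of its underside.
- tape: White roll of tape, 68 mm across, 25 mm high. Origin: centre of its underside.
- spare_splint: Smaller pink finished splint, 122 x 42 x 24 mm, lying on the bench. Origin: centre of its underside.
- notepad: Fixed blue clipboard with paper, 200 x 140 x 10 mm. Origin: centre of its underside.
Not all that is in view belongs to the job. What is meant by the splint is not blue, and is the larger of those in its own colour.

How it is judged:
On the way, in this order (a step that is already met when the one before it is completed fails the run):
1. the ejector lever has been pressed down (past 0.4 rad), raising the splint's lever end by more than 16 mm while its far end is still down in the mould (value of joint ejector above 0.4 rad and z of splint_grip in the frame of mould above 0.046 m and z of splint in the frame of mould below 0.045 m), for 0.1 s.
2. the splint is out of the mould, held by the fingers, its middle more than 60 mm above the mould's underside (z of splint in the frame of mould above 0.06 m and contact force between the fingers and splint above 0.5 N), for 0.1 s.
At the end, for the whole second after the job is handed in: The splint rests flat on the tray's inner floor, hollow side up (resting on its heel; tilt under 0.08 rad, origin within 8 mm of the floor), its middle within 30 mm along and 40 mm across of the tray's middle, released and still (x of splint in the frame of tray_in between -0.03 and 0.03 m and y of splint in the frame of tray_in between -0.04 and 0.04 m and z of splint in the frame of tray_in between -0.008 and 0.008 m and angle between splint's own z axis and vertical below 0.08 rad and linear speed of splint below 0.02 m/s and angular speed of splint below 0.1 rad/s); the robot touches nothing.
It fails at once if the splint is dropped (moves faster than 0.6 m/s while not held) (linear speed of splint above 0.6 m/s and contact force between the fingers and splint below 0.05 N).
It fails at once if the splint is pried against the keeper plate (more than 15 N) (contact force between splint and keeper above 15 N).
It fails at once if a bystander is moved by more than 30 mm (distance of any of meter, jar, dish, bottle, syringe_cup, tape, spare_splint from where it was at the start of the episode above 0.03 m).
It also fails if it takes over 58 s, if anything falls off the work surface, if the arm or the gripper's body presses on something with over 40 N, if the wrist force passes 120 N, or if a joint passes its speed limit or range.

## Working session

There is one attempt and no reset: what is moved stays moved. The work goes in short steps, Python scripts to look and compute and a tool call to move; the robot and the scene stay as the last step left them, time stands still between calls to the robot, and variables do not carry over. Pictures are saved under pics/ and viewed, at most 10 in all, crops included, and the job is handed in when it is done.

Besides the shell and the picture viewer there is one more tool, called as name(argument=value, ...) on one line, values as JSON. step_arm: Moves the arm, as the interface text tells. Scaled input: -1 to 1 covers 0.05 m each way for a shift and 10 degrees each way for a turn. Its arguments: {"type":"object","properties":{"motion":{"type":"array","items":{"type":"number","minimum":-1,"maximum":1}}},"required":["motion"]}

```bash
mkdir -p pics
cat > h.py <<'E'
import numpy as np, cv2
from station import ctrl, camera, get_calibration, workorder
def ray(name,u,v,z):
    c=get_calibration(name);R=np.array(c["R"]);t=np.array(c["t"])
    d=R.T@np.array([(u-c["cx"])/c["fx"],(v-c["cy"])/c["fy"],1]);o=-R.T@t
    return o+d*(z-o[2])/d[2]
def proj(name,X):
    c=get_calibration(name);p=np.array(c["R"])@np.array(X)+np.array(c["t"])
    return np.array([c["fx"]*p[0]/p[2]+c["cx"],c["fy"]*p[1]/p[2]+c["cy"]])
E
python3 - <<'E'
from h import *
for n in("scene","top"):
    cv2.imwrite(f"pics/{n}0.png",camera(n)); c=get_calibration(n); print(n,c["fx"],-np.array(c["R"]).T@np.array(c["t"]))
s=ctrl.get_state();print(s["clock"],s["eef_pos"],s["tool_rot"],s["opening"])
E
```

```text
scene 470.5628927843925 [1.01384809 0.49148923 1.08323704]
top 466.7184804784935 [ 0.3175263  -0.00641966  1.11645582]
0.1 [0.15284475 0.57993705 0.25237164] [[ 9.66954060e-01 -2.54950516e-01 -2.84483608e-04]
 [-2.54950644e-01 -9.66952795e-01 -1.56916288e-03]
 [ 1.24976666e-04  1.58983770e-03 -9.99998728e-01]] 0.08563917161627817
```

View pics/top0.png

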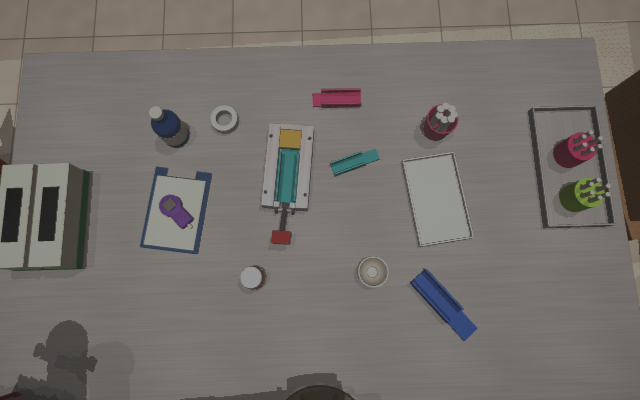

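View pics/scene0.png

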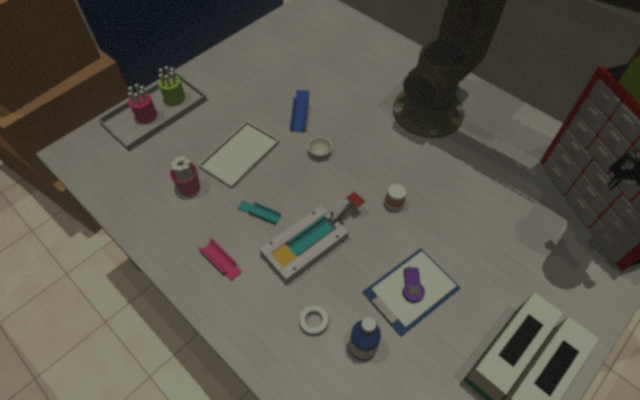

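Top view: the teal candidates are the one in the mould at (288,175) and a small loose one at (355,162). The blue one at (443,303) is ruled out by colour. The larger teal one, in the mould under the yellow keeper (290,138) with the red pad at (281,238), fits. The tray is at (437,200). I'll measure and confirm in a crop.

Run:
```python
from h import *
im=cv2.imread("pics/top0.png");hsv=cv2.cvtColor(im,cv2.COLOR_BGR2HSV)
def blob(name,lo,hi,z,roi):
    x0,y0,x1,y1=roi;m=np.zeros(im.shape[:2],np.uint8)
    m[y0:y1,x0:x1]=cv2.inRange(hsv,np.array(lo),np.array(hi))[y0:y1,x0:x1]
    c=max(cv2.findContours(m,0,2)[0],key=cv2.contourArea)
    bx=cv2.boxPoints(cv2.minAreaRect(c))
    P=np.array([ray("top",*p,z)[:2] for p in bx]);e=[P[1]-P[0],P[2]-P[1]]
    L=[np.linalg.norm(v) for v in e];l=e[int(L[1]>L[0])]
    a=np.degrees(np.arctan2(l[1],l[0]))
    print(name,"px",bx.mean(0).round(1),"ctr",P.mean(0).round(4),"size",np.round(L,4),"ang",((a+90)%180-90).round(2))
blob("keeper",(12,100,80),(35,255,255),.0345,(250,110,330,160))
blob("pad",(0,120,60),(8,255,255),.056,(260,220,300,260))
blob("teal_mould",(80,80,50),(98,255,255),.038,(260,120,315,215))
blob("teal_small",(80,80,50),(98,255,255),.02,(320,140,390,190))
blob("mould",(0,0,150),(180,40,255),.038,(250,110,325,218))
blob("tray",(0,0,150),(180,40,255),.016,(390,140,480,255))
a=im[90:260,240:400];cv2.imwrite("pics/crop.png",np.hstack([cv2.resize(a,None,fx=2.5,fy=2.5,interpolation=2),cv2.resize(im[90:260,380:500],None,fx=2.5,fy=2.5)]))
```

```text
keeper px [289.7 138.5] ctr [0.6824 0.0526] size [0.0456 0.0512] ang 84.32
pad px [280.5 237. ] ctr [0.4406 0.076 ] size [0.0388 0.0274] ang 88.38
teal_mould px [286.7 175.7] ctr [0.5894 0.0608] size [0.1311 0.0483] ang -5.62
teal_small px [354.2 160.6] ctr [ 0.6263 -0.1031] size [0.1184 0.0334] ang -72.62
mould px [302.5 202.5] ctr [0.5225 0.0247] size [0.0024 0.0215] ang -1.25
tray px [435.8 199.6] ctr [ 0.5267 -0.2944] size [0.1186 0.2043] ang 6.43
```

View pics/crop.png

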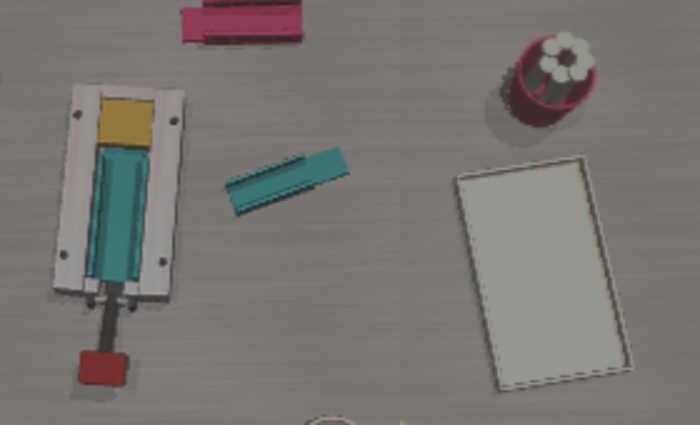

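The crop confirms it: the teal splint in the mould sits under the yellow keeper. It is 48 mm wide, against 33 mm for the loose one, and the keeper-to-pad distance of 243 mm fits the 241.5 mm given. The mould yaw is about -5.6°, and the tray floor centre is about (0.529, -0.297) with yaw 6.4°.

```bash
cat >> h.py <<'E'
from scipy.spatial.transform import Rotation as Ro
def tool(yaw,tilt=0):  # tool x along yaw, pitched nose-down by tilt (deg), z down
    return (Ro.from_euler("z",yaw,degrees=True)*Ro.from_euler("y",tilt,degrees=True)*Ro.from_euler("x",180,degrees=True)).as_matrix()
KE=np.array([.6824,.0526]);MY=-5.6
ex=np.array([np.cos(np.radians(MY)),np.sin(np.radians(MY))]);MO=KE-.0665*ex
def M(x,y,z): return np.array([*(MO+x*ex+y*np.array([-ex[1],ex[0]])),z])
def plan(p,R,n):
    s=ctrl.get_state();R0=Ro.from_matrix(s["tool_rot"]);p0=np.array(s["eef_pos"])
    rv=(R0.inv()*Ro.from_matrix(R)).as_rotvec();Rc=R0
    for i in range(n):
        d=Rc.inv().apply((np.array(p)-p0)/n);print(np.round(np.r_[d/.05,np.degrees(rv)/n/10],3).tolist());Rc=Rc*Ro.from_rotvec(rv/n)
E
python3 - <<'E'
from h import *
print(M(0,0,0),M(-.175,0,.056)); plan(M(-.175,0,.12),tool(MY),13)
E
```

```text
[0.61621738 0.05908926 0.        ] [0.44205258 0.07616627 0.056     ]
[0.628, 0.636, 0.205, 0.001, 0.0, -0.071]
[0.62, 0.643, 0.205, 0.001, 0.0, -0.071]
[0.612, 0.651, 0.205, 0.001, 0.0, -0.071]
[0.604, 0.658, 0.204, 0.001, 0.0, -0.071]
[0.596, 0.666, 0.204, 0.001, 0.0, -0.071]
[0.588, 0.673, 0.204, 0.001, 0.0, -0.071]
[0.579, 0.68, 0.204, 0.001, 0.0, -0.071]
[0.571, 0.688, 0.204, 0.001, 0.0, -0.071]
[0.562, 0.695, 0.204, 0.001, 0.0, -0.071]
[0.554, 0.701, 0.204, 0.001, 0.0, -0.071]
[0.545, 0.708, 0.204, 0.001, 0.0, -0.071]
[0.536, 0.715, 0.204, 0.001, 0.0, -0.071]
[0.527, 0.721, 0.204, 0.001, 0.0, -0.071]
```

step_arm(motion=[0.63,0.64,0,0,0,-0.07,-1,0.62,0.64,0,0,0,-0.07,-1,0.61,0.65,0,0,0,-0.07,-1,0.6,0.66,0,0,0,-0.07,-1,0.6,0.67,0,0,0,-0.07,-1])

```text
clock: 0.72
eef_pos: [0.2645, 0.3847, 0.2529]
tool_rot: [[0.981, -0.195, -0.0], [-0.195, -0.981, -0.001], [-0.0, 0.001, -1.0]]
wrist_force: [-0.1, 0.8, 0.5]
opening: -0.0002
gripper_force: 0.0
```

step_arm(motion=[0.59,0.67,0,0,0,-0.07,-1,0.58,0.68,0,0,0,-0.07,-1,0.57,0.69,0,0,0,-0.07,-1,0.56,0.7,0.2,0,0,-0.07,-1,0.55,0.7,0.4,0,0,-0.07,-1])

```text
clock: 1.35
eef_pos: [0.3756, 0.1911, 0.2235]
tool_rot: [[0.991, -0.134, 0.001], [-0.134, -0.991, 0.001], [0.001, -0.001, -1.0]]
wrist_force: [-0.2, 0.6, 0.2]
opening: 0.0001
gripper_force: 0.0
```

step_arm(motion=[0.55,0.7,0.5,0,0,-0.07,-1,0.53,0.71,0.5,0,0,-0.07,-1,0.53,0.72,0.6,0,0,-0.07,-1,0,0,0.4,0,0,0,-1,0,0,0,0,0,0,-1])

```text
clock: 1.98
eef_pos: [0.4409, 0.0756, 0.1215]
tool_rot: [[0.995, -0.1, -0.003], [-0.1, -0.995, -0.002], [-0.003, 0.002, -1.0]]
wrist_force: [-0.4, -0.4, 0.9]
opening: 0.0003
gripper_force: 0.0
```

Run:
```python
from h import *
plan(M(-.175,0,.097),tool(MY),1);s=ctrl.get_state();print(s["clock"],s["joint_positions"],s["wrist_force"],s["opening"])
```

```text
[0.023, -0.014, 0.489, 0.012, 0.019, -0.015]
1.975 [ 6.24217306e-01 -3.63272535e-01 -5.11342028e-01 -5.39353582e-04
 -1.42661339e+00  8.46302367e-01] [-0.41985791 -0.43455326  0.87507118] 0.0002663686838636877
```

step_arm(motion=[0.02,-0.01,0.4,0,0,0,-1,0,0,0.4,0,0,0,-1,-0.02,0,0.1,0,0,0,-1,-0.03,0,0.1,0,0,0,-1,-0.03,0,0.1,0,0,0,-1])

```text
clock: 2.6
eef_pos: [0.439, 0.0779, 0.0701]
tool_rot: [[0.995, -0.098, 0.001], [-0.098, -0.995, 0.0], [0.001, -0.0, -1.0]]
wrist_force: [-6.1, 1.1, 7.4]
opening: -0.0001
gripper_force: 3.8
```

step_arm(motion=[-0.03,0,0.1,0,0,0,-1,-0.03,0,0.1,0,0,0,-1,-0.03,0,0.1,0,0,0,-1,-0.03,0,0.1,0,0,0,-1,-0.02,0,0.1,0,0,0,-1])

```text
clock: 3.22
eef_pos: [0.4318, 0.0786, 0.0445]
tool_rot: [[0.995, -0.098, 0.0], [-0.098, -0.995, 0.001], [0.0, -0.001, -1.0]]
wrist_force: [-5.7, 0.7, 12.3]
opening: -0.0002
gripper_force: 8.2
```

step_arm(motion=[-0.03,0,0.06,0,0,0,-1,-0.02,0,0.06,0,0,0,-1,0,0,0,0,0,0,-1])

```text
clock: 3.6
eef_pos: [0.4318, 0.0788, 0.0439]
tool_rot: [[0.995, -0.097, 0.006], [-0.097, -0.995, -0.0], [0.006, -0.0, -1.0]]
wrist_force: [-14.0, -2.4, 29.4]
opening: 0.0001
gripper_force: 15.8
```

Force rises with no further travel, so the lever is at its stop. I'll back off and look.

step_arm(motion=[0.05,0,-0.3,0,0,0,-1,0,0,-0.6,0,0,0,-1,-0.8,0.5,-0.8,0,0,0,0.6,-0.8,0.5,-0.4,0,0,0,0.6,0,0,0,0,0,0,0.6])

```text
clock: 4.22
eef_pos: [0.3476, 0.0364, 0.1469]
tool_rot: [[0.995, -0.098, 0.01], [-0.098, -0.995, 0.007], [0.009, -0.008, -1.0]]
wrist_force: [0.1, -0.3, 0.2]
opening: 0.0542
gripper_force: 0.0
```

Run:
```python
from h import *
s=ctrl.get_state();print(s["eef_pos"],s["opening"],s["joint_positions"])
a=camera("top");b=camera("scene");cv2.imwrite("pics/top1.png",a);cv2.imwrite("pics/scene1.png",b)
f=lambda i:cv2.resize(i,None,fx=4,fy=4,interpolation=cv2.INTER_CUBIC)
cv2.imwrite("pics/v1.png",np.hstack([f(a[115:255,250:330]),f(b[185:325,250:370])]))
```

```text
[0.34755848 0.03643213 0.14693786] 0.054226467146410495 [ 7.02827212e-01 -7.28511906e-01 -6.93671538e-01  1.09551358e-03
 -1.59356198e+00  7.69892608e-01]
```

View pics/v1.png

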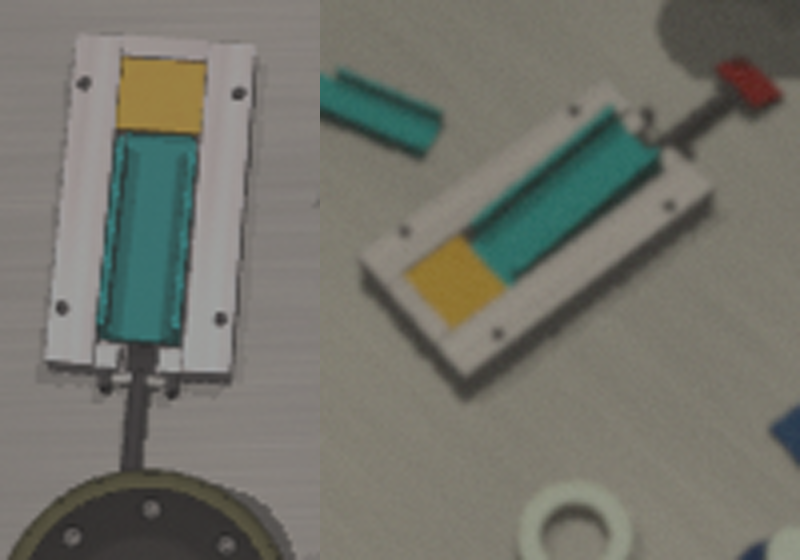

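The splint's lever end is up. In the top view the end edge is at v≈200.5 with the walls at u≈275 and 295.7; the far end is still under the keeper, and the red pad is low in the scene view. Next: the end's position.

Run:
```python
from h import *
E2=np.c_[ex,[-ex[1],ex[0]]]
inm=lambda p:np.r_[(p[:2]-MO)@E2,p[2]].round(4)
hs=cv2.cvtColor(cv2.imread("pics/top1.png"),cv2.COLOR_BGR2HSV);m=cv2.inRange(hs,(80,80,40),(98,255,255));m[:,:262]=0;m[:,315:]=0
for v in (165,175,185,192,196,198,200,201):
    u=np.where(m[v])[0];
    if len(u): print(v,u.min(),u.max(),inm(ray("top",(u.min()+u.max())/2,v,.06)))
print("end floor",inm(ray("top",285.5,200.8,.035)),inm(ray("top",285.5,200.8,.038)))
th=np.arcsin(25/170);print(np.degrees(th))
# predicted end: bottom corner & rim corner in top px
for th in(.12,.15,.17):
    tip=np.array([.087,.010]);c,s=np.cos(th),np.sin(th)
    X=lambda x,z:tip+np.array([-(.175-x)*c+z*s,(.175-x)*s+z*c])
    for n,(x,z) in dict(bot=(0,0),rim=(0,.028),grip=(.015,.020)).items():
        q=X(x,z);print(th,n,q.round(4),proj("top",M(q[0],0,q[1])).round(1),proj("scene",M(q[0],.024,q[1])).round(1),proj("scene",M(q[0],-.024,q[1])).round(1))
```

```text
165 278 297 [-0.0073 -0.0025  0.06  ]
175 277 296 [-0.0315 -0.0022  0.06  ]
185 275 295 [-0.0556 -0.0007  0.06  ]
192 275 294 [-0.0722 -0.0009  0.06  ]
196 275 294 [-0.0817 -0.0017  0.06  ]
198 275 293 [-0.0864 -0.001   0.06  ]
200 285 292 [-0.0904 -0.0117  0.06  ]
end floor [-0.0881 -0.0029  0.035 ] [-0.0886 -0.0031  0.038 ]
8.456519335270514
0.12 bot [-0.0867  0.0309] [284.5 200.5] [335.5 228.5] [323.4 216.6]
0.12 rim [-0.0834  0.0587] [283.7 196.8] [334.9 223.6] [322.5 211.6]
0.12 grip [-0.0695  0.049 ] [284.5 191.8] [330.7 228.6] [318.4 216.5]
0.15 bot [-0.086   0.0362] [284.3 199.8] [335.4 227.6] [323.2 215.7]
0.15 rim [-0.0819  0.0638] [283.6 195.7] [334.5 222.9] [322.1 210.8]
0.15 grip [-0.0682  0.0537] [284.4 190.8] [330.3 228. ] [318.  215.8]
0.17 bot [-0.0855  0.0396] [284.2 199.3] [335.3 227. ] [323.1 215.1]
0.17 rim [-0.0807  0.0672] [283.6 194.9] [334.2 222.5] [321.7 210.4]
0.17 grip [-0.0673  0.0568] [284.4 190.2] [330.1 227.6] [317.8 215.4]
```

Run:
```python
from h import *
b=cv2.imread("pics/scene1.png")
cv2.imwrite("pics/v2.png",cv2.resize(b[205:260,280:350],None,fx=11,fy=10.9,interpolation=cv2.INTER_CUBIC))
```

```text
(no output)
```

View pics/v2.png

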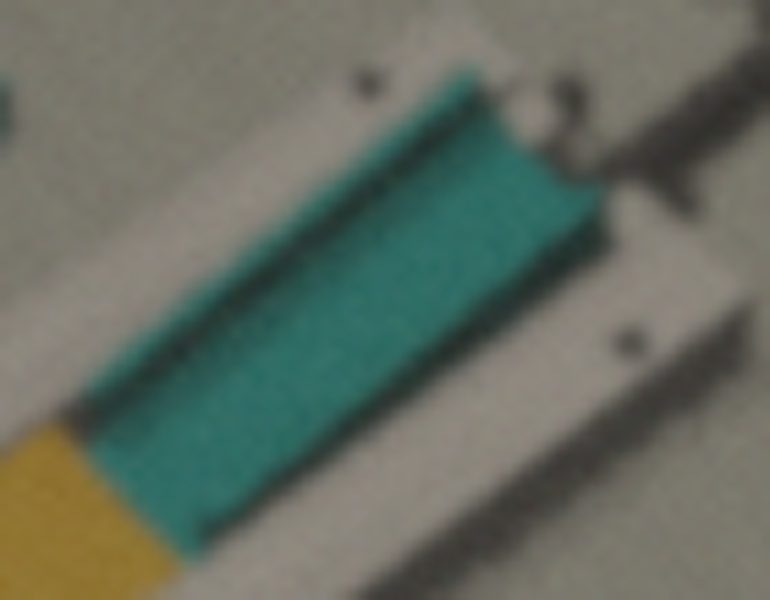

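Rim corners in the scene view are at (322.9,211.4) and (335,222.4). That matches a raise of about 25 mm and a tilt of about 0.15 rad, with the end 2 mm nearer to -x. I'll approach the grip along the tilted axis.

Run:
```python
from h import *
plan(M(-.064,-.001,.095),tool(MY,8.5),6)
```

```text
[0.67, -0.158, 0.163, -0.003, -0.144, -0.0]
[0.674, -0.158, 0.146, -0.003, -0.144, -0.0]
[0.677, -0.158, 0.129, -0.003, -0.144, -0.0]
[0.68, -0.158, 0.112, -0.003, -0.144, -0.0]
[0.683, -0.158, 0.095, -0.003, -0.144, -0.0]
[0.685, -0.158, 0.077, -0.003, -0.144, -0.0]
```

step_arm(motion=[0.67,-0.16,0.16,0,-0.144,0,0.6,0.67,-0.16,0.15,0,-0.144,0,0.6,0.68,-0.16,0.13,0,-0.144,0,0.6,0.68,-0.16,0.11,0,-0.144,0,0.6,0.68,-0.16,0.1,0,-0.144,0,0.6])

```text
clock: 4.95
eef_pos: [0.5191, 0.0595, 0.0981]
tool_rot: [[0.987, -0.099, -0.13], [-0.099, -0.995, 0.01], [-0.13, 0.003, -0.991]]
wrist_force: [-0.3, 0.9, 0.4]
opening: 0.0682
gripper_force: 0.0
```

step_arm(motion=[0.68,-0.16,0.08,0,-0.144,0,0.6,0,0,0,0,0,0,0.6,0,0,0,0,0,0,0.6])

```text
clock: 5.32
eef_pos: [0.5514, 0.064, 0.0909]
tool_rot: [[0.983, -0.099, -0.153], [-0.098, -0.995, 0.013], [-0.154, 0.002, -0.988]]
wrist_force: [-0.8, -1.1, -0.1]
opening: 0.0683
gripper_force: 0.0
```

Run:
```python
from h import *
plan(M(-.068,-.001,.072),tool(MY,8.5),2)
s=ctrl.get_state();print(s["eef_pos"],s["opening"],s["wrist_force"])
a=camera("top");b=camera("scene")
f=lambda i:cv2.resize(i,None,fx=4,fy=4,interpolation=cv2.INTER_CUBIC)
cv2.imwrite("pics/v3.png",np.hstack([f(a[115:255,250:330]),f(b[165:305,260:380])]))
```

```text
[-0.0, -0.005, 0.191, 0.005, 0.017, -0.005]
[-0.001, -0.005, 0.191, 0.005, 0.017, -0.005]
[0.55135789 0.06400456 0.090914  ] 0.0682790885343637 [-0.78867465 -1.06105637 -0.07938744]
```

View pics/v3.png

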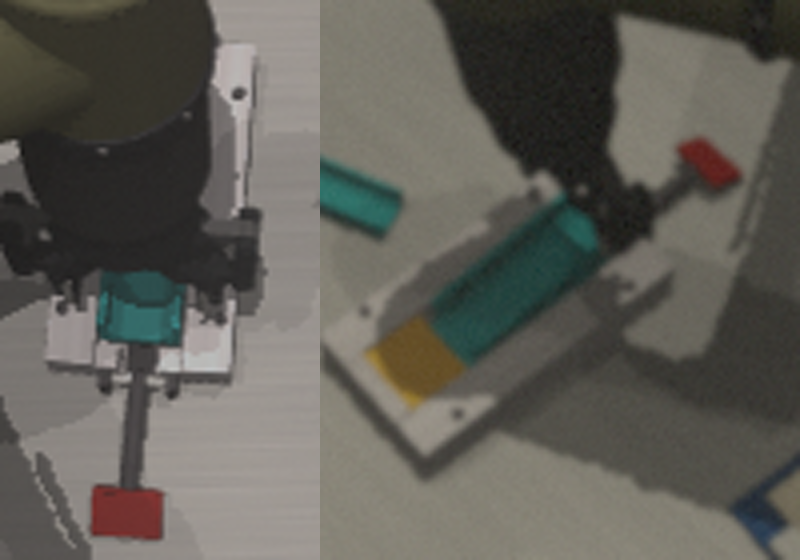

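The open fingers straddle the splint's raised end: in the top crop they sit beside the walls at x≈98 and 183. Descending.

step_arm(motion=[0,0,0.19,0,0,0,0.6,0,0,0.19,0,0,0,0.3,0,0,0,0,0,0,0.3])

```text
clock: 5.8
eef_pos: [0.5479, 0.0644, 0.0733]
tool_rot: [[0.984, -0.099, -0.151], [-0.098, -0.995, 0.014], [-0.152, 0.001, -0.988]]
wrist_force: [0.0, -0.2, -0.6]
opening: 0.0555
gripper_force: 0.0
```

step_arm(motion=[0,0,0.05,0,0,0,0.3,0,0,0.05,0,0,0,0.3,0,0,0,0,0,0,0.3])

```text
clock: 6.18
eef_pos: [0.548, 0.0646, 0.0692]
tool_rot: [[0.984, -0.099, -0.15], [-0.098, -0.995, 0.015], [-0.15, 0.0, -0.989]]
wrist_force: [0.2, -0.1, 0.8]
opening: 0.0559
gripper_force: 0.0
```

step_arm(motion=[0,0,0.05,0,0,0,0.3,0,0,0.03,0,0,0,0.3])

```text
clock: 6.42
eef_pos: [0.5474, 0.0646, 0.0653]
tool_rot: [[0.984, -0.099, -0.15], [-0.098, -0.995, 0.015], [-0.15, 0.0, -0.989]]
wrist_force: [-0.0, 0.3, -0.2]
opening: 0.0554
gripper_force: 0.0
```

step_arm(motion=[0,0,0.03,0,0,0,0.3,0,0,0,0,0,0,0.3])

```text
clock: 6.68
eef_pos: [0.5471, 0.0646, 0.0638]
tool_rot: [[0.984, -0.099, -0.15], [-0.098, -0.995, 0.015], [-0.15, 0.0, -0.989]]
wrist_force: [-0.2, -0.0, 0.0]
opening: 0.0554
gripper_force: 0.0
```

step_arm(motion=[0,0,0,0,0,0,0,0,0,0,0,0,0,-1,0,0,0,0,0,0,-1,0,0,0,0,0,0,-1])

```text
clock: 7.18
eef_pos: [0.5473, 0.0646, 0.0642]
tool_rot: [[0.984, -0.099, -0.149], [-0.098, -0.995, 0.015], [-0.15, 0.0, -0.989]]
wrist_force: [-0.7, -0.0, 1.3]
opening: 0.0466
gripper_force: 62.6
```

step_arm(motion=[-0.003,0,-0.02,0,0,0,-1,-0.003,0,-0.015,0,0.05,0,-1,0,0,0,0,0,0,-1])

```text
clock: 7.55
eef_pos: [0.5468, 0.0647, 0.0654]
tool_rot: [[0.985, -0.099, -0.141], [-0.098, -0.995, 0.014], [-0.142, 0.0, -0.99]]
wrist_force: [0.8, -0.0, -1.6]
opening: 0.0464
gripper_force: 62.3
```

step_arm(motion=[-0.003,0,-0.015,0,0.05,0,-1,0,0,0,0,0.05,0,-1,0,0,0,0,0,0,-1])

```text
clock: 7.92
eef_pos: [0.547, 0.0647, 0.0666]
tool_rot: [[0.987, -0.099, -0.123], [-0.098, -0.995, 0.012], [-0.124, 0.0, -0.992]]
wrist_force: [-0.2, 0.5, -2.1]
opening: 0.0462
gripper_force: 62.3
```

Wrist load is close to the splint's weight alone, so the heel should be up about 6.4 mm. I'll start drawing along the splint's own axis.

step_arm(motion=[-0.06,0,0,0,0,0,-1,-0.06,0,0,0,0,0,-1])

```text
clock: 8.18
eef_pos: [0.541, 0.0652, 0.0672]
tool_rot: [[0.987, -0.099, -0.124], [-0.098, -0.995, 0.012], [-0.124, 0.0, -0.992]]
wrist_force: [-1.0, 0.2, -2.1]
opening: 0.0466
gripper_force: 62.3
```

Run:
```python
from h import *
s=ctrl.get_state();print(s["eef_pos"],s["wrist_force"],s["wrist_torque"])
```

```text
[0.54099661 0.06524592 0.06723025] [-1.03505919  0.1634278  -2.11765923] [-0.01098521 -0.30668258 -0.01875855]
```

step_arm(motion=[-0.06,0,0,0,0,0,-1,-0.06,0,0,0,0,0,-1,0,0,0,0,0,0,-1])

```text
clock: 8.55
eef_pos: [0.5352, 0.0659, 0.0681]
tool_rot: [[0.987, -0.099, -0.123], [-0.098, -0.995, 0.012], [-0.124, -0.0, -0.992]]
wrist_force: [-0.4, 0.9, -1.8]
opening: 0.0471
gripper_force: 62.3
```

Run:
```python
from h import *
s=ctrl.get_state();print(s["eef_pos"],s["wrist_force"],s["wrist_torque"])
a=camera("top");b=camera("scene");s=ctrl.get_state();print(s["wrist_force"],s["wrist_torque"])
f=lambda i:cv2.resize(i,None,fx=4,fy=4,interpolation=cv2.INTER_CUBIC)
cv2.imwrite("pics/v4.png",f(b[165:305,220:380]))
```

```text
[0.5351602  0.06589603 0.06809468] [-0.38973452  0.85423106 -1.84000464] [-0.04233775 -0.31232084 -0.02085911]
[-0.27728014 -0.3750125  -1.1370386 ] [-0.00792417 -0.31163335 -0.03165462]
```

View pics/v4.png

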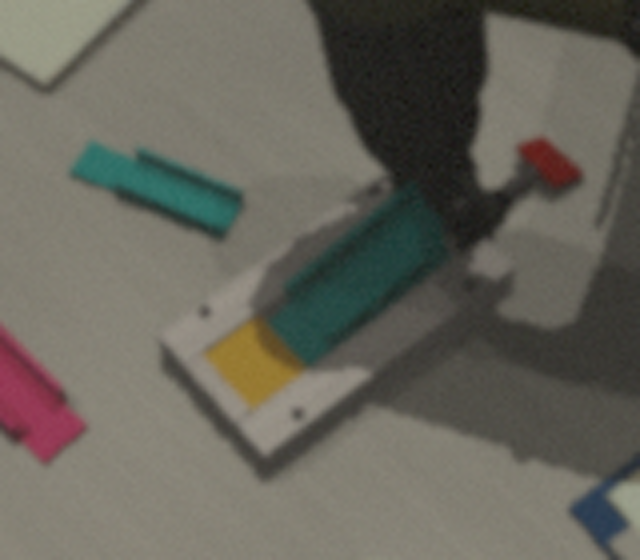

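The splint has slid about 12 mm with no added load, and the gutter edge has moved away from the keeper, whose edge is at about (280,340) in the crop. The heel is past the groove, so I'll keep drawing.

step_arm(motion=[-0.1,0,0,0,0,0,-1,-0.12,0,0,0,0,0,-1,-0.12,0,0,0,0,0,-1])

```text
clock: 9.02
eef_pos: [0.518, 0.0676, 0.0702]
tool_rot: [[0.987, -0.099, -0.124], [-0.098, -0.995, 0.012], [-0.124, 0.0, -0.992]]
wrist_force: [0.3, -0.2, -1.7]
opening: 0.0465
gripper_force: 62.3
```

step_arm(motion=[-0.14,0,0,0,0,0,-1,-0.14,0,0,0,0,0,-1,-0.14,0,0,0,0,0,-1,-0.14,0,0,0,0,0,-1])

```text
clock: 9.52
eef_pos: [0.4904, 0.0703, 0.0737]
tool_rot: [[0.987, -0.099, -0.124], [-0.098, -0.995, 0.012], [-0.124, 0.0, -0.992]]
wrist_force: [0.7, -0.5, -2.6]
opening: 0.0465
gripper_force: 62.3
```

step_arm(motion=[-0.14,0,0,0,0,0,-1,-0.1,0,0,0,0,0,-1,0,0,0,0,0,0,-1])

```text
clock: 9.9
eef_pos: [0.4788, 0.0715, 0.0752]
tool_rot: [[0.987, -0.099, -0.123], [-0.098, -0.995, 0.012], [-0.124, -0.0, -0.992]]
wrist_force: [0.3, -0.1, -1.4]
opening: 0.0467
gripper_force: 62.3
```

Run:
```python
from h import *
s=ctrl.get_state();print(s["clock"],s["eef_pos"],s["wrist_force"],s["wrist_torque"])
b=camera("scene");a=camera("top")
f=lambda i:cv2.resize(i,None,fx=4,fy=4,interpolation=cv2.INTER_CUBIC)
cv2.imwrite("pics/v5.png",np.hstack([f(a[115:255,250:330]),f(b[165:305,260:380])]))
```

```text
9.9 [0.47883893 0.07150958 0.07524066] [ 0.28013006 -0.06974983 -1.40849248] [-0.02020788 -0.34183893  0.01402923]
```

View pics/v5.png

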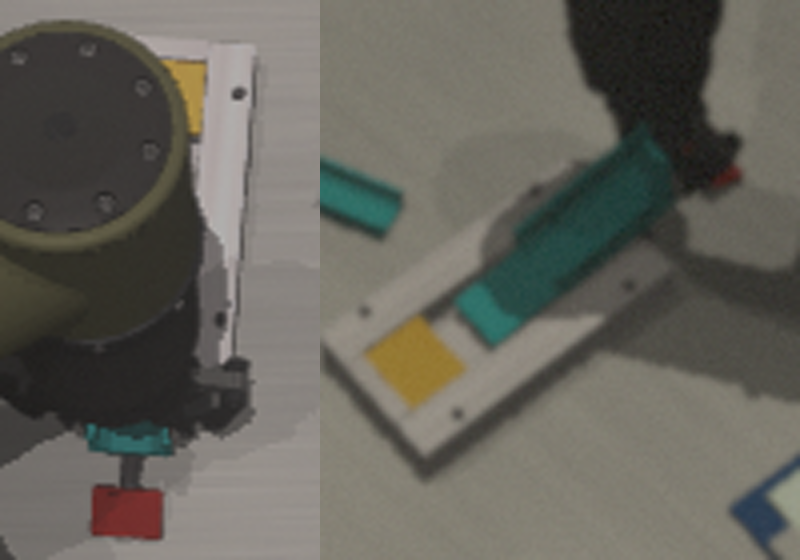

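The splint is clear: its tip is past the keeper's edge, at about (480,320) in the scene crop, with only its weight on the wrist. Lifting, levelling, and planning the carry.

step_arm(motion=[-0.05,0,-0.4,0,0,0,-1,-0.06,0,-0.5,0,0.2,0,-1,-0.05,0,-0.5,0,0.2,0,-1,-0.03,0,-0.6,0,0.2,0,-1,0,0,-0.6,0,0.1,0,-1])

```text
clock: 10.62
eef_pos: [0.4795, 0.0713, 0.2065]
tool_rot: [[0.995, -0.099, -0.002], [-0.099, -0.995, -0.0], [-0.002, 0.0, -1.0]]
wrist_force: [-0.0, 0.5, -2.1]
opening: 0.0464
gripper_force: 62.3
```

Run:
```python
from h import *
s=ctrl.get_state();print(s["eef_pos"],s["opening"])
plan([.4566,-.3055,.20],tool(6.4,0),11)
print("cup~",ray("top",435,128,.0),ray("top",445,112,.11))
```

```text
[0.47953173 0.07128789 0.20652597] 0.046370496774459785
[0.026, 0.686, 0.012, -0.0, 0.001, -0.11]
[0.013, 0.686, 0.012, -0.0, 0.001, -0.11]
[-0.0, 0.686, 0.012, -0.0, 0.001, -0.11]
[-0.013, 0.686, 0.012, -0.0, 0.001, -0.11]
[-0.026, 0.686, 0.012, -0.0, 0.001, -0.11]
[-0.04, 0.685, 0.012, -0.0, 0.001, -0.11]
[-0.053, 0.684, 0.012, -0.0, 0.001, -0.11]
[-0.066, 0.683, 0.012, -0.0, 0.001, -0.11]
[-0.079, 0.682, 0.012, -0.0, 0.001, -0.11]
[-0.092, 0.68, 0.012, -0.0, 0.001, -0.11]
[-0.105, 0.678, 0.012, -0.0, 0.001, -0.11]
cup~ [ 0.71095049 -0.31163881  0.        ] [ 0.70996383 -0.3074995   0.11      ]
```

step_arm(motion=[0.03,0.5,0,0,0,-0.11,-1,0.01,0.69,0,0,0,-0.11,-1,0,0.69,0,0,0,-0.11,-1,-0.01,0.69,0,0,0,-0.11,-1,-0.03,0.69,0,0,0,-0.11,-1])

```text
clock: 11.25
eef_pos: [0.47, -0.0926, 0.2056]
tool_rot: [[1.0, -0.002, -0.002], [-0.002, -1.0, 0.0], [-0.002, -0.0, -1.0]]
wrist_force: [1.2, 0.3, -1.4]
opening: 0.0465
gripper_force: 62.3
```

step_arm(motion=[-0.04,0.69,0,0,0,-0.11,-1,-0.05,0.68,0,0,0,-0.11,-1,-0.07,0.68,0,0,0,-0.11,-1,-0.08,0.68,0,0,0,-0.11,-1,-0.09,0.68,0,0,0,-0.11,-1])

```text
clock: 11.88
eef_pos: [0.4595, -0.2638, 0.2054]
tool_rot: [[0.996, 0.093, -0.003], [0.093, -0.996, 0.0], [-0.003, -0.0, -1.0]]
wrist_force: [0.3, -0.1, -1.5]
opening: 0.0467
gripper_force: 62.3
```

step_arm(motion=[-0.1,0.55,0,0,0,-0.1,-1,0,0.3,0,0,0,0,-1,0,0,0,0,0,0,-1,0,0,0,0,0,0,-1])

```text
clock: 12.38
eef_pos: [0.4591, -0.3047, 0.2054]
tool_rot: [[0.994, 0.111, -0.003], [0.111, -0.994, 0.0], [-0.003, -0.001, -1.0]]
wrist_force: [-0.3, 0.7, -1.3]
opening: 0.0465
gripper_force: 62.3
```

Run:
```python
from h import *
s=ctrl.get_state();print(s["clock"],s["eef_pos"],s["wrist_force"])
plan([.4566,-.3055,.06],tool(6.4,-1.7),4)
a=camera("top");b=camera("scene")
f=lambda i:cv2.resize(i,None,fx=3,fy=3,interpolation=cv2.INTER_CUBIC)
cv2.imwrite("pics/v6.png",np.hstack([f(a[90:260,380:500]),f(b[80:250,170:310])]))
hs=cv2.cvtColor(b,cv2.COLOR_BGR2HSV);m=cv2.inRange(hs,(80,80,40),(98,255,255))
for c in cv2.findContours(m,0,2)[0]:
    if cv2.contourArea(c)>60: print(cv2.boundingRect(c))
# expected for a splint aligned with the tool
R=np.array(s["tool_rot"]);p=np.array(s["eef_pos"])
for n,(x,y,z) in dict(tipL=(.160,.021,.03),tipR=(.160,-.021,.03),rimL=(.105,.024,.002),rimR=(.105,-.024,.002)).items():
    print(n,proj("scene",p+R@np.array([x,y,z])).round(1),proj("top",p+R@np.array([x,y,z])).round(1))
```

```text
12.375 [ 0.45908705 -0.30469252  0.20544686] [-0.33541673  0.66413353 -1.28432699]
[-0.011, 0.003, 0.727, -0.001, 0.046, -0.001]
[-0.017, 0.003, 0.727, -0.001, 0.046, -0.001]
[-0.023, 0.003, 0.727, -0.001, 0.046, -0.001]
[-0.029, 0.003, 0.727, -0.001, 0.046, -0.001]
(238, 201, 42, 22)
(202, 87, 49, 50)
tipL [201.3 129.7] [457.  140.4]
tipR [212.8 137. ] [437.4 143.1]
rimL [213.3 109.3] [467.9 161.5]
rimR [226.7 117.4] [444.6 164.7]
```

View pics/v6.png

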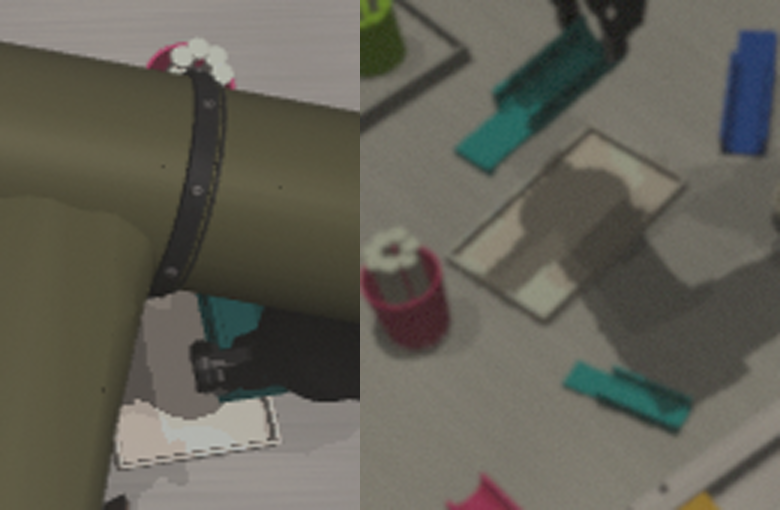

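The splint hangs level over the tray. Its tip corners at (202,131) and (213,137) are within a pixel of the prediction, so it hasn't slipped. Descending.

step_arm(motion=[-0.02,0,0.6,0,0.04,0,-1,-0.02,0,0.7,0,0.04,0,-1,-0.02,0,0.7,0,0.04,0,-1,-0.02,0,0.6,0,0.03,0,-1,0,0,0.3,0,0,0,-1])

```text
clock: 13.1
eef_pos: [0.4557, -0.3046, 0.059]
tool_rot: [[0.994, 0.111, 0.022], [0.111, -0.994, 0.004], [0.022, -0.001, -1.0]]
wrist_force: [0.6, -0.8, -1.9]
opening: 0.0466
gripper_force: 62.3
```

step_arm(motion=[0,0,0.1,0,0,0,-1,0,0,0.08,0,0,0,-1,0,0,0,0,0,0,-1])

```text
clock: 13.48
eef_pos: [0.457, -0.3055, 0.0523]
tool_rot: [[0.994, 0.11, 0.025], [0.11, -0.994, 0.003], [0.025, 0.0, -1.0]]
wrist_force: [0.4, 0.4, -2.2]
opening: 0.0466
gripper_force: 62.3
```

Run:
```python
from h import *
s=ctrl.get_state();print(s["clock"],s["eef_pos"],s["wrist_force"],s["wrist_torque"]);plan([.4566,-.3055,.036],tool(6.4,-1.7),1)
```

```text
13.475 [ 0.4569835  -0.30550904  0.05227767] [ 0.4230114   0.40338124 -2.23619699] [-0.00687673  0.18812549 -0.03199179]
[-0.016, -0.001, 0.325, 0.001, 0.028, -0.006]
```

step_arm(motion=[-0.01,0,0.08,0,0.02,0,-1,0,0,0.08,0,0,0,-1,0,0,0.06,0,0,0,-1,0,0,0.04,0,0,0,-1])

```text
clock: 13.98
eef_pos: [0.4563, -0.3054, 0.0382]
tool_rot: [[0.994, 0.11, 0.027], [0.11, -0.994, 0.004], [0.027, -0.001, -1.0]]
wrist_force: [-0.2, -0.9, -1.5]
opening: 0.0464
gripper_force: 62.3
```

step_arm(motion=[0,0,0.03,0,0,0,-1,0,0,0.02,0,0,0,-1])

```text
clock: 14.22
eef_pos: [0.4566, -0.3055, 0.0362]
tool_rot: [[0.994, 0.11, 0.027], [0.11, -0.994, 0.003], [0.028, -0.0, -1.0]]
wrist_force: [-0.5, 0.5, -0.2]
opening: 0.047
gripper_force: 62.5
```

step_arm(motion=[0,0,0.02,0,0,0,-1,0,0,0,0,0,0,-1])

```text
clock: 14.48
eef_pos: [0.4566, -0.3056, 0.0361]
tool_rot: [[0.993, 0.11, 0.028], [0.11, -0.994, 0.003], [0.028, 0.0, -1.0]]
wrist_force: [-3.6, 3.2, 5.3]
opening: 0.0465
gripper_force: 63.1
```

step_arm(motion=[0,0,0.02,0,0,0,-1,0,0,0,0,0,0,-1])

```text
clock: 14.72
eef_pos: [0.4567, -0.3056, 0.036]
tool_rot: [[0.993, 0.111, 0.028], [0.111, -0.994, 0.003], [0.028, 0.001, -1.0]]
wrist_force: [-6.6, 4.9, 10.3]
opening: 0.0466
gripper_force: 63.9
```

It's on the floor. I'll ease off the press and open.

step_arm(motion=[0,0,-0.03,0,0,0,-1,0,0,0,0,0,0,0.15,0,0,0,0,0,0,0.3,0,0,0,0,0,0,0.4,0,0,0,0,0,0,0.4])

```text
clock: 15.35
eef_pos: [0.4565, -0.3054, 0.0354]
tool_rot: [[0.994, 0.11, 0.027], [0.11, -0.994, 0.003], [0.027, -0.0, -1.0]]
wrist_force: [-1.3, 0.0, -0.7]
opening: 0.0598
gripper_force: 0.0
```

step_arm(motion=[0,0,-0.2,0,0,0,0.4,0,0,-0.5,0,0,0,0.4,0,0,-0.8,0,0,0,0.4,0,0,-0.8,0,0,0,0.4,-0.8,0,-0.5,0,0,0,0.4])

```text
clock: 15.98
eef_pos: [0.4139, -0.3105, 0.1772]
tool_rot: [[0.993, 0.112, 0.029], [0.112, -0.994, 0.002], [0.029, 0.001, -1.0]]
wrist_force: [-0.0, 0.1, 0.2]
opening: 0.0598
gripper_force: 0.0
```

step_arm(motion=[0,-0.9,0,0,0,0,0.4,0,-0.9,0,0,0,0,0.4,0,-0.9,0,0,0,0,0.4,0,-0.9,0,0,0,0,0.4,0,0,0,0,0,0,0.4])

```text
clock: 16.6
eef_pos: [0.3933, -0.1292, 0.1757]
tool_rot: [[0.993, 0.115, 0.03], [0.115, -0.993, 0.004], [0.03, -0.001, -1.0]]
wrist_force: [0.6, 0.0, 0.8]
opening: 0.0596
gripper_force: 0.0
```

Run:
```python
from h import *
s=ctrl.get_state();print(s["clock"],s["eef_pos"],s["wrist_force"],s["opening"])
a=camera("top");b=camera("scene")
f=lambda i:cv2.resize(i,None,fx=3,fy=3,interpolation=cv2.INTER_CUBIC)
cv2.imwrite("pics/v7.png",np.hstack([f(a[90:260,380:500]),f(b[80:250,170:310])]))
hs=cv2.cvtColor(a,cv2.COLOR_BGR2HSV);m=cv2.inRange(hs,(80,80,40),(98,255,255));m[:,:400]=0;m[:,480:]=0;m[:140]=0;m[255:]=0
c=max(cv2.findContours(m,0,2)[0],key=cv2.contourArea);bx=cv2.boxPoints(cv2.minAreaRect(c))
P=np.array([ray("top",*p,.012)[:2] for p in bx]);print(P.mean(0),np.linalg.norm(np.diff(P,axis=0),axis=1))
```

```text
16.6 [ 0.39326635 -0.12921611  0.17573617] [0.56983706 0.04920357 0.79662811] 0.05955875764847633
[ 0.55889794 -0.29925332] [0.05191322 0.12488889 0.05072905]
```

View pics/v7.png

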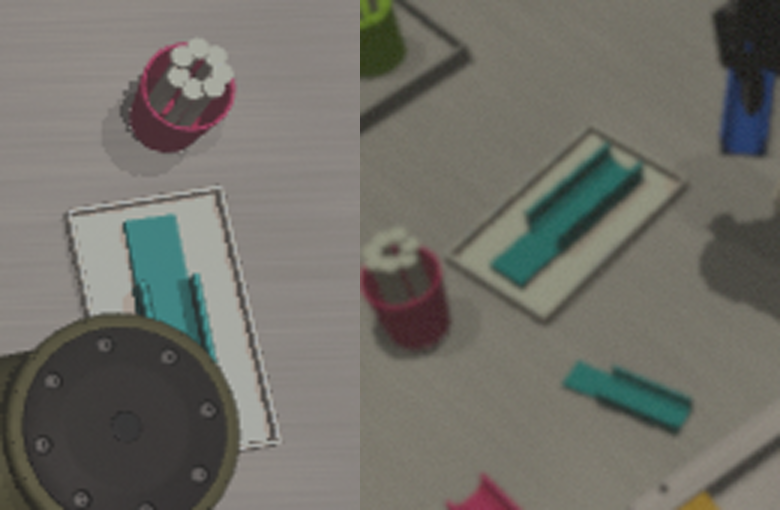

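The splint lies flat, hollow side up, inside the tray, with its tip about 10 mm from the inner end wall at (150,220) in the top crop. The hand is clear of it. Handing in.

```bash
python3 -c "
from h import *
p=ray('top',430,162.6,.012);print(p,p[:2]-np.array([.0875*.994,.0875*.111])-[.5289,-.2974])
print(workorder.job_done())"
```

```text
[ 0.61798003 -0.28891984  0.012     ] [ 0.00210503 -0.00123234]
the job is handed in; nothing more can be done
None
```

The job is handed in: the teal splint was ejected, drawn out from under the keeper plate and laid flat, hollow side up, about 2 mm from the tray's middle by camera; no verdict came back.

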